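# Dispense one valve cap from the stack feeder

## Task

Dispense exactly one perforated valve cap: hook a fingertip behind the upright lip of the cap feeder's slide and draw the slide out to its stop, so that the lowest cap drops into the tray below, then push the slide fully home again from the front so that the next cap is loaded. Do not pinch the lip, do not touch the caps or covers by hand, and leave the cover feeder, the trays and everything else where they are.

Things in the scene. Friction and masses are not known exactly. Their poses are not given: they have to be found in the camera images.
- cap_feeder: Valve cap feeder, screwed down: aluminium magazine with 4 perforated caps stacked between four rods. Origin on the bench under the stack's axis, z up, x from front (lip end) to rear; the slide draws out along -x, toward the robot. 100 mm wide (feet 138), front of block round the stack at x -34, rear x 106, top z 131 mm. Side rails end 3 mm (keeper strips 5 mm) above the slide's top.
- cap_feeder_hook (a point): Point on the rear face (toward the stack) of the cap slide's upright pull lip, mid-length, 10 mm above the slide's top, 86 mm above the bench; axes as the feeder; moves with the slide. Behind it 57 mm of bare slide top reach to the magazine's block when home, more when out.
- cap_feeder_push (a point): Centre of the front face of the dark pad on the front of the same lip: pad 86 mm long, 8 to 23 mm above the slide's top; 10 mm in front of the hook point, 5.5 mm higher. The steel lip behind it is 96 mm long across the slide and rails, 5 mm thick, its top 25 mm above the slide's top (z 101 mm); behind it, 30 mm either side of the middle, stands a gusset 12 mm high reaching 10 mm back.
- cap_feeder_slide (a joint): Slide of the cap feeder in m: 0 is home (pocket under the stack; start), 0.066 is drawn out to its stop. About 2 N of friction (under 4 N to move it by hand), no spring: it stays where it is left. Both ends are hard stops.
- cap_feeder_seat (a point): Centre of the place where the lowest cap lies in the cap feeder, 64 mm above the bench on the stack's axis; axes as the feeder.
- stack_cap_1: Lowest valve cap of the stack, a zinc-plated shallow cup 48 mm across and 13 mm high with six holes; origin at the centre of its underside, z up. It starts in the pocket of the slide. It may lie either way up, or lean, in the tray.
- stack_cap_2: Second cap from below, same kind; it drops into the pocket when the empty slide comes home.
- stack_cap_3: Third cap from below, same kind.
- stack_cap_4: Topmost cap, same kind.
- cap_tray: Loose shallow white tray, 101 x 161 mm, rim 18 mm high, 2 mm floor, standing under the front of the cap feeder where the caps fall; origin at the centre of its underside, 161 mm side along y.
- cover_feeder: Cover feeder, not to be operated: built like the cap feeder, a little larger (109 mm wide, 147 over feet), holding 3 covers, 57 mm dishes 17 mm high, open side up. Origin and axes likewise. Slide top z 89 mm, rear face of its lip at x -96 when home, top of lip z 114 mm, front of block x -38, rear x 120, top z 139 mm.
- cover_feeder_slide (a joint): Slide of the cover feeder, 0 home (start), 0.075 out.
- stack_cover_1: Lowest cover in the cover feeder; origin at the centre of its underside.
- stack_cover_2: Second cover.
- stack_cover_3: Topmost cover.
- cover_tray: Tray like the cap tray, under the front of the cover feeder.
- oil_bottle: Oil bottle with a red spout, 45 mm across, 158 mm high, standing between the feeders at the rear; origin under its foot.
- barb_a: Brass hose barb, 17 x 19 x 30 mm, standing on the bench between the feeders.
- barb_b: Another brass hose barb like it, between the feeders.
- hex_key: Hex key, 31 x 88 x 6 mm, lying in front of the feeders.
- screwdriver: Screwdriver with an orange handle, 28 mm thick, 208 mm long, lying at the near left of the feeders.

How it is judged (in metres and radians):
On the way, in this order (a step that is already met when the one before it is completed fails the run):
1. the cap feeder's slide is being drawn out by a fingertip that presses against the rear of its lip (value of joint cap_feeder_slide above 0.01 m and contact force between the fingers and cap_feeder_slide_c0 above 0.3 N), for 0.1 s.
2. the slide is out at its stop and the lowest cap has dropped into the tray (value of joint cap_feeder_slide above 0.062 m and x of stack_cap_1 in the frame of cap_tray between -0.045 and 0.045 m and y of stack_cap_1 in the frame of cap_tray between -0.075 and 0.075 m and z of stack_cap_1 in the frame of cap_tray below 0.03 m), for 0.2 s.
At the end, for the whole second after the job is handed in: Both slides are home within 3 mm, the first cap lies at rest in the cap tray, and the other three stand in the magazine within 6 mm of its axis: the lowest down in the pocket (height within 4 mm), the two above at most 10 mm above their places (value of joint each of cap_feeder_slide, cover_feeder_slide below 0.003 m and linear speed of stack_cap_1 below 0.02 m/s and x of stack_cap_1 in the frame of cap_tray between -0.045 and 0.045 m and y of stack_cap_1 in the frame of cap_tray between -0.075 and 0.075 m and z of stack_cap_1 in the frame of cap_tray below 0.03 m and horizontal distance between each of stack_cap_2, stack_cap_3, stack_cap_4 and cap_feeder_seat below 0.006 m and z of stack_cap_2 in the frame of cap_feeder_seat between -0.004 and 0.004 m and z of stack_cap_3 in the frame of cap_feeder_seat between 0.009 and 0.023 m and z of stack_cap_4 in the frame of cap_feeder_seat between 0.022 and 0.036 m); the robot touches nothing.
It fails at once if the lip is pinched (its rear face and the pad on its front are pressed at the same time) (contact force between the fingers and cap_feeder_slide_c0 above 2 N and contact force between the fingers and cap_feeder_slide_c1 above 2 N).
It fails at once if the robot touches a cap or a cover (contact force between any of the fingers, the arm and stack_cap_1 above 0.5 N or contact force between any of the fingers, the arm and stack_cap_2 above 0.5 N or contact force between any of the fingers, the arm and stack_cap_3 above 0.5 N or contact force between any of the fingers, the arm and stack_cap_4 above 0.5 N or contact force between any of the fingers, the arm and stack_cover_1 above 0.5 N or contact force between any of the fingers, the arm and stack_cover_2 above 0.5 N or contact force between any of the fingers, the arm and stack_cover_3 above 0.5 N).
It fails at once if the cover feeder's slide is drawn out by more than 8 mm (value of joint cover_feeder_slide above 0.008 m).
It fails at once if a tray is shifted by more than 20 mm or lifted (distance of any of cap_tray, cover_tray from where it was at the start of the episode above 0.02 m or height (world z) of any of cap_tray, cover_tray above 0.01 m).
It fails at once if the oil bottle, a barb, the hex key or the screwdriver is shifted by more than 20 mm (distance of any of oil_bottle, barb_a, barb_b, hex_key, screwdriver from where it was at the start of the episode above 0.02 m).
It also fails if it takes over 42 s, if anything falls off the work surface, if the arm or the gripper's body presses on something with over 40 N, if the wrist force passes 120 N, or if a joint passes its speed limit or range.

## Robot

A 6-joint arm with a two-finger parallel gripper is mounted at the origin on a cart in front of the work surface, level with it; the furniture and walls round the work are solid. World frame = base frame: x ahead of the robot, y to its left, z up, the work surface at z = 0. Lengths are in m, angles in degrees, forces in N, time in s.
With the tool pointing down it reaches from about 0.25 to 0.725 m from the base axis. Payload 9.7 kg.
Tool frame: the origin (TCP) lies on the mounting face of the last link; the fingertips stand 173 mm ahead of it and the grasp point (between the pads) lies 155 mm ahead of it; z points along the fingers, y is the line along which they close (so a half turn about z gives the same grasp; the last joint's range is limited). The gripper opens to 85 mm and grips with 20 to 120 N. Pads are 22 mm wide; open, the fingers measure 114 mm over their backs; the gripper's body (76 mm by 85 mm) begins 54 mm behind the grasp point. The pads swing forward as they close: fully open they stand 13 mm farther back than shut.
Start: joints at [-73.109, 4.979, 10.078, 95.1, 0, 90], TCP at [0.16, -0.526, 0.405] pointing down, gripper open.
Joint ranges: [-179.16, 179.16], [-48.56, 103.87], [-65.8, 70.77], [-126.05, 130.52], [-82.76, 87.17], [-180, 180]. Speed limits (degrees/s): [127.2, 127.2, 147.25, 180, 180, 180].

## Interface

Orientations are given as [roll, pitch, yaw] about the fixed x, y, z axes, in that order (R = Rz(yaw) Ry(pitch) Rx(roll)).
In Python, from workcell import bot, camera, camera_model, outline_of, pinpoint gives the robot as it stands.
- The arm moves only by the tool move_arm, never from a script. Its arguments are lists of equal length, an entry for each row: "jaw": the closure, from 0 (fully open) to 1 (shut); "delta_pos": the shift along the world's x, y, z in m, a list of three; "yaw": the turn about the world's z in rad. In form: {"jaw": [jaw, ...], "delta_pos": [[dx, dy, dz], ...], "yaw": [yaw, ...]}. A call has 1 to 10 rows; each row shifts and turns the commanded pose from where the row before left it; what a row does not reach is not made up. A row lasts 1/12 s, in which the tool goes at most 41.7 mm and 7.16 degrees, less where a joint would pass 70% of its speed; a pose out of reach is approached as far as the arm can. A call with a gripper value outside its range is refused whole. The fingers move at their own pace and stop on an object; "force" is the grip in N (left out, the last holds). Time passes only in rows, so rows that do not move let the fingers close. It gives the time, the measured TCP pose, the force, the opening and the grip force at its end, in the units of the state.
- bot.get_obs(): the state, without advancing time (a new reading comes with each control period).
- camera(name): name is "side" or "top"; returns the picture (400x640x3 uint8, red, green, blue); there is no depth.
- camera_model(name): a dict with "fx", "fy", "cx", "cy" (pixels), "k1" (the pictures are not rectified: a ray, as slopes to the right and down, at radius r is drawn at 1 + k1 r^2 times it, then the intrinsics apply), "R" (3x3) and "t" (3): a world point X has camera coordinates R X + t. Camera axes: x right, y down, z forward; pixel columns grow to the right and rows downward; lengths in m; the calibration is good to about 2 mm. A picture is of the moment at which its call begins. camera_model takes no time and is no camera call.
- bot.job_done(): hands the job in; it is judged then, once.
Trained networks look in the newest picture that a camera, given by its name, has taken for a name from the list of things; names that differ only in an ending like _2 or _b are one class to them, and where a whole thing is asked for, a point or a joint stands for the part that bears it (a point fixed in the world has none). Each returns a list of dicts, best first, with "confidence" (0 to 1); they miss things now and then, are a little off and sometimes report something else, mostly with a low value. They report only what shows in the picture. A call takes as long as a camera call.
- outline_of(camera, thing): "mask" (400x640 bool, what is visible of it) and "xy" ([column, row] in pixels, amid what is visible of it).
- pinpoint(camera, thing): "xy" ([column, row] in pixels: a listed point, or the origin of a listed thing).
The state is a dict: "time": time; "q": joint angles; "qd": joint speeds; "joint_efforts": joint torques, N m; "ee_pos": TCP position; "tcp_rot": TCP orientation; "wrist_force": force on the tool from outside, world axes, zero at the start; "torque": the same for the moment, N m; "opening": finger opening in m; "grasp_force": force on a finger pad.
Only numpy, scipy, OpenCV 4.12 (cv2) and the standard library are available. Lean on these libraries where they do the work, as an engineer would, in place of code of your own. Each camera call takes 0.05 s, during which the arm holds its last target. There are 200 camera calls.

## Working session

There is one attempt and no reset: what is moved stays moved. The work goes in short steps, Python scripts to look and compute and a tool call to move; the robot and the scene stay as the last step left them, time stands still between calls to the robot, and variables do not carry over. Pictures are saved under pics/ and viewed, at most 10 in all, crops included, and the job is handed in when it is done.

Besides the shell and the picture viewer there is one more tool, called after "Call:" as name(argument=value, ...), one argument or row to a line, values as JSON. move_arm: Moves the arm, as the interface text tells. Its arguments: {"type":"object","properties":{"jaw":{"type":"array"},"delta_pos":{"type":"array"},"yaw":{"type":"array"},"force":{"type":"number"}},"required":["jaw","delta_pos","yaw"]}

```bash
mkdir -p pics
cat > h.py <<'E'
import numpy as np, cv2
from workcell import bot, camera, camera_model, outline_of, pinpoint
def ray(cam,xy):
    m=camera_model(cam); d=np.array([(xy[0]-m['cx'])/m['fx'],(xy[1]-m['cy'])/m['fy']]); u=d.copy()
    for _ in range(20): u=d/(1+m['k1']*(u@u))
    R=np.array(m['R']); t=np.array(m['t'])
    v=R.T@np.array([u[0],u[1],1]); return -R.T@t, v/np.linalg.norm(v)
def atz(cam,xy,z):
    o,v=ray(cam,xy); return o+v*(z-o[2])/v[2]
def tri(a,b):
    (o1,v1),(o2,v2)=ray('top',a),ray('side',b)
    s=np.linalg.lstsq(np.c_[v1,-v2],o2-o1,rcond=None)[0]
    p,q=o1+s[0]*v1,o2+s[1]*v2; return (p+q)/2,np.linalg.norm(p-q)
E
python3 - <<'E'
from h import *
np.set_printoptions(precision=4,suppress=True)
for c in('top','side'):
    cv2.imwrite(f'pics/{c}0.png',camera(c)[:,:,::-1])
    print(c,ray(c,(320,200)))
for n in['cap_feeder','cap_feeder_hook','cap_feeder_push','cap_feeder_seat','cap_tray','cover_feeder','stack_cap_4','oil_bottle']:
    T,S=pinpoint('top',n),pinpoint('side',n)
    for k,L in(('T',T),('S',S)): print(n,k,[(np.round(d['xy']),round(d['confidence'],2)) for d in L[:3]])
    if T and S: print('   ',tri(T[0]['xy'],S[0]['xy']))
print(bot.get_obs())
E
```

```text
top (array([ 0.3887, -0.0045,  1.1649]), array([ 0.1721,  0.0113, -0.985 ]))
side (array([ 0.4825, -0.9116,  0.5641]), array([ 0.1054,  0.8831, -0.4571]))
cap_feeder T [(array([383., 186.]), 0.93)]
cap_feeder S [(array([360., 278.]), 0.81), (array([344., 157.]), 0.23)]
    (array([ 0.6445, -0.1836, -0.0022]), np.float64(0.01181069219870247))
cap_feeder_hook T [(array([390., 204.]), 0.65)]
cap_feeder_hook S [(array([316., 247.]), 0.67)]
    (array([ 0.563 , -0.1877,  0.0865]), np.float64(0.007482340892298928))
cap_feeder_push T [(array([388., 212.]), 0.66), (array([392., 174.]), 0.54)]
cap_feeder_push S [(array([313., 241.]), 0.66)]
    (array([ 0.5487, -0.1798,  0.0958]), np.float64(0.010886245363393))
cap_feeder_seat T [(array([390., 174.]), 0.95)]
cap_feeder_seat S [(array([362., 255.]), 0.8)]
    (array([ 0.6552, -0.1921,  0.0615]), np.float64(0.0102316663471462))
cap_tray T [(array([386., 203.]), 0.9), (array([322., 146.]), 0.5)]
cap_tray S [(array([328., 276.]), 0.8)]
    (array([ 0.5827, -0.1863,  0.011 ]), np.float64(0.0001581662008936253))
cover_feeder T [(array([247., 168.])
[... 322 characters left out ...]
-0.1868,  0.108 ]), np.float64(0.014890868474972858))
oil_bottle T [(array([322., 143.]), 0.61)]
oil_bottle S [(array([391., 225.]), 0.73)]
    (array([0.7692, 0.0048, 0.0056]), np.float64(0.0008456597434367382))
{'time': 0.9, 'q': array([-73.1076,   4.9785,  10.0786,  95.098 ,   0.0006,  90.0001]), 'qd': array([-0.0254,  0.0097, -0.0304,  0.0189,  0.0865,  0.0333]), 'joint_efforts': array([ -0.0011, -52.01  ,  46.4849,   0.0016,  -0.0001,  -0.    ]), 'ee_pos': array([ 0.1598, -0.5263,  0.4047]), 'tcp_rot': array([179.9978,  -0.0006,  16.8923]), 'wrist_force': array([ 0.0972, -0.0917,  0.2206]), 'torque': array([ 0.0458, -0.0273, -0.0382]), 'grasp_force': 0.0, 'opening': 0.08546302938187263}
```

Run:
```python
import cv2
a=cv2.imread('pics/top0.png')[120:270,280:480]; cv2.imwrite('pics/t1.png',cv2.resize(a,None,fx=4,fy=4,interpolation=cv2.INTER_CUBIC))
a=cv2.imread('pics/side0.png')[180:330,230:430]; cv2.imwrite('pics/s1.png',cv2.resize(a,None,fx=4,fy=4,interpolation=cv2.INTER_CUBIC))
```

```text
(no output)
```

View pics/top0.png

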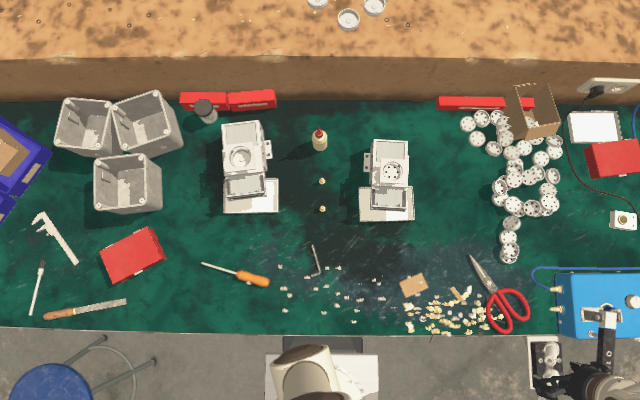

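View pics/side0.png

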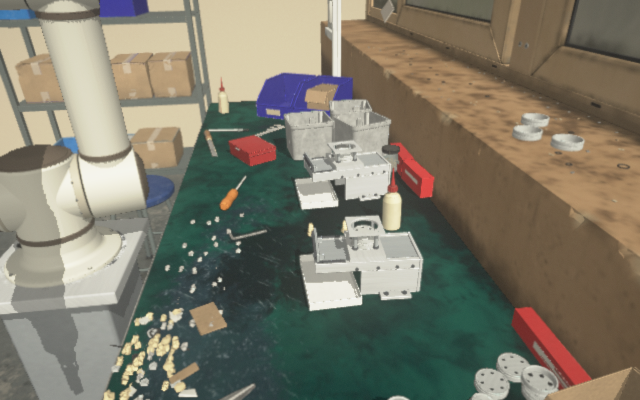

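```bash
ls pics
```

```text
s1.png
side0.png
t1.png
top0.png
```

View pics/t1.png

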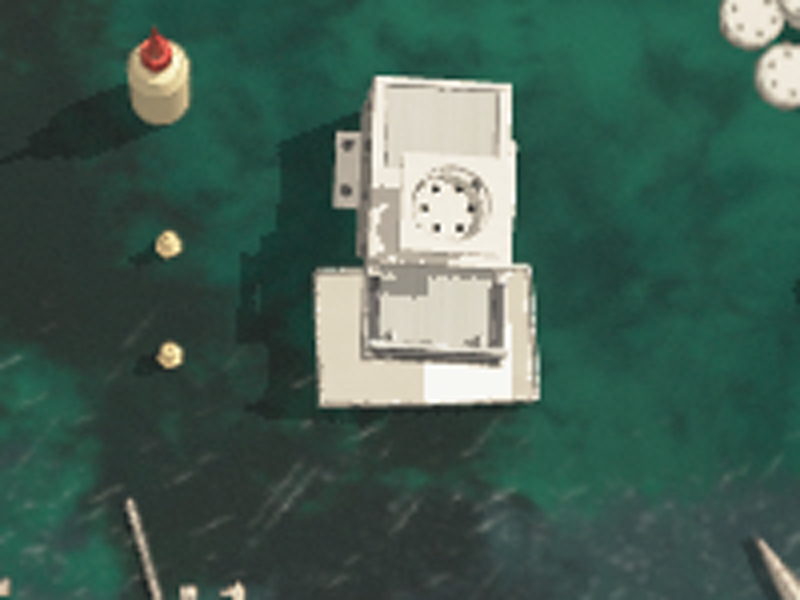

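View pics/s1.png

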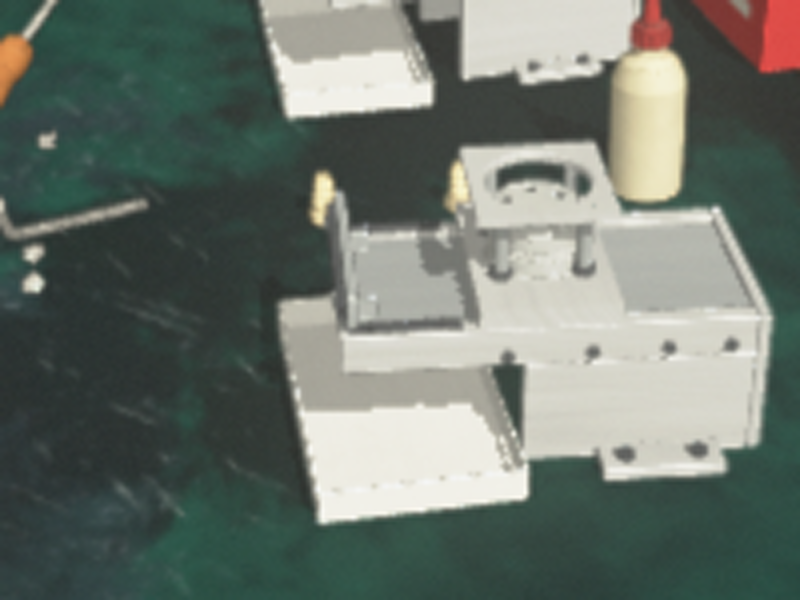

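The top view shows the cap feeder at about (390,185), its lip spanning roughly (371,208)–(406,209). The side view shows the lip at about (315,240), with bare slide top behind it up to about (347,255). The networks agree. Next I'll work out the yaw and the points from the known heights.

Run:
```python
from h import *
np.set_printoptions(precision=4,suppress=True)
f=lambda x,y:(280+x/4,120+y/4)
for n,p,z in[('lipL',(365,354),.101),('lipR',(505,361),.101),('rearL',(377,78),.079),('rearR',(512,85),.079),('topplL',(403,152),.131),('topplR',(515,155),.131),('trayFL',(318,407),.018),('trayFR',(540,400),.018),('trayRL',(314,270),.018)]:
    print(n,atz('top',f(*p),z))
camera('top');camera('side')
for c in('top','side'):
  for n,z in(('cap_feeder_hook',.086),('cap_feeder_push',.0915),('cap_feeder_seat',.064),('cap_feeder',0)):
    for d in pinpoint(c,n)[:1]: print(c,n,d['xy'],atz(c,d['xy'],z))
g=lambda x,y:(230+x/4,180+y/4)
for n,p,z in[('lip far top',(337,192),.101),('lip near top',(350,285),.101),('hole ring',(538,182),.131),('rearNear',(768,318),.079),('rearFar',(718,212),.079)]: print(n,atz('side',g(*p),z))
```

```text
lipL [ 0.552  -0.1328  0.101 ]
lipR [ 0.5479 -0.2287  0.101 ]
rearL [ 0.7571 -0.147   0.079 ]
rearR [ 0.7528 -0.2447  0.079 ]
topplL [ 0.6868 -0.1571  0.131 ]
topplR [ 0.6855 -0.2336  0.131 ]
trayFL [ 0.5252 -0.1078  0.018 ]
trayFR [ 0.5316 -0.2712  0.018 ]
trayRL [ 0.6277 -0.1056  0.018 ]
top cap_feeder_hook [391.8, 204.8] [ 0.5652 -0.192   0.086 ]
top cap_feeder_push [389.2, 211.7] [ 0.545  -0.1834  0.0915]
top cap_feeder_seat [387.4, 174.1] [ 0.6583 -0.1852  0.064 ]
top cap_feeder [383.8, 184.2] [ 0.6424 -0.1841  0.    ]
side cap_feeder_hook [345.0, 160.3] [0.6949 0.2476 0.086 ]
side cap_feeder_push [313.2, 242.2] [ 0.555  -0.1779  0.0915]
side cap_feeder_seat [364.0, 253.2] [ 0.6554 -0.1907  0.064 ]
side cap_feeder [358.6, 280.0] [ 0.6456 -0.193   0.    ]
lip far top [ 0.5617 -0.1395  0.101 ]
lip near top [ 0.558 -0.225  0.101]
hole ring [ 0.6534 -0.1948  0.131 ]
rearNear [ 0.7538 -0.2489  0.079 ]
rearFar [ 0.7596 -0.153   0.079 ]
```

Call:
move_arm(
  jaw=[1, 1, 1, 1, 1, 1, 1, 1, 1, 1],
  delta_pos=[
    [0.0215, 0.01705, 0],
    [0.0215, 0.01705, 0],
    [0.0215, 0.01705, 0],
    [0.0215, 0.01705, 0],
    [0.0215, 0.01705, 0],
    [0.0215, 0.01705, 0],
    [0.0215, 0.01705, 0],
    [0.0215, 0.01705, 0],
    [0.0215, 0.01705, 0],
    [0.0215, 0.01705, 0],
  ],
  yaw=[-0.0183, -0.0183, -0.0183, -0.0183, -0.0183, -0.0183, -0.0183, -0.0183, -0.0183, -0.0183],
  force=20,
)

```text
time: 2.23
ee_pos: [0.3757, -0.3548, 0.4048]
tcp_rot: [180.0, -0.0, 6.4]
wrist_force: [-0.5, 0.1, 0.2]
opening: -0.0
grasp_force: 0.0
```

Call:
move_arm(
  jaw=[1, 1, 1, 1, 1, 1, 1, 1, 1, 1],
  delta_pos=[
    [0.0215, 0.01705, 0],
    [0.0215, 0.01705, 0],
    [0.0215, 0.01705, 0],
    [0.0215, 0.01705, 0],
    [0.0215, 0.01705, 0],
    [0.0215, 0.01705, 0],
    [0.0215, 0.01705, 0],
    [0.0215, 0.01705, 0],
    [0.0215, 0.01705, 0],
    [0.0215, 0.01705, 0],
  ],
  yaw=[-0.0183, -0.0183, -0.0183, -0.0183, -0.0183, -0.0183, -0.0183, -0.0183, -0.0183, -0.0183],
)

```text
time: 3.07
ee_pos: [0.5908, -0.1842, 0.4046]
tcp_rot: [180.0, -0.0, -4.1]
wrist_force: [-0.3, -1.7, 0.2]
opening: -0.0
grasp_force: 0.0
```

Call:
move_arm(
  jaw=[1, 1, 1, 1, 1, 1, 1],
  delta_pos=[
    [0, 0, -0.02],
    [0, 0, -0.02],
    [0, 0, -0.02],
    [0, 0, -0.02],
    [0, 0, -0.02],
    [0, 0, -0.015],
    [0, 0, 0],
  ],
  yaw=[0, 0, 0, 0, 0, 0, 0],
)

```text
time: 3.65
ee_pos: [0.5892, -0.185, 0.286]
tcp_rot: [-179.9, 0.3, -4.1]
wrist_force: [-0.2, 0.5, -1.2]
opening: -0.0001
grasp_force: 0.0
```

Run:
```python
from h import *
a=camera('side')[150:300,230:430,::-1]; cv2.imwrite('pics/s2.png',cv2.resize(a,None,fx=4,fy=4,interpolation=cv2.INTER_CUBIC))
```

```text
(no output)
```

View pics/s2.png

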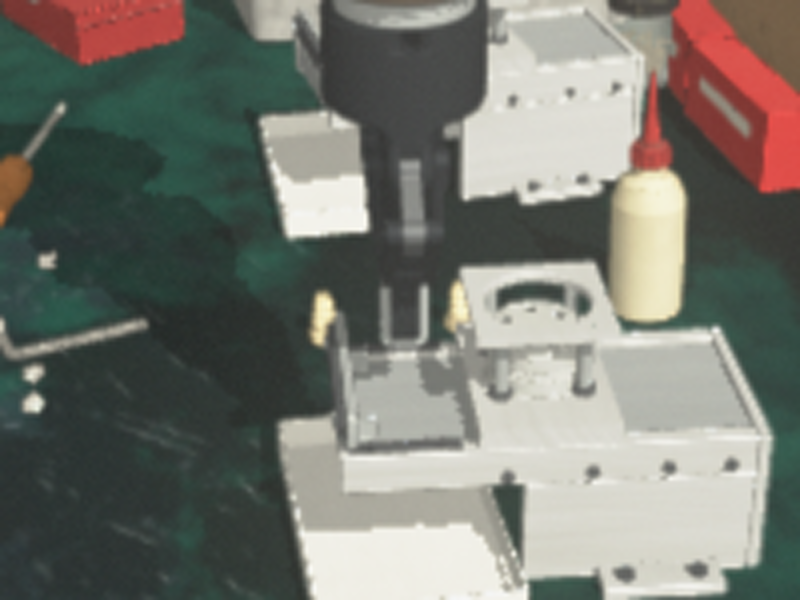

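The fingertip at (404,345) in the crop is centred between the lip (345) and the block (465). Next I descend and draw.

Call:
move_arm(
  jaw=[1, 1, 1, 1, 1, 1],
  delta_pos=[
    [0, 0, -0.01],
    [0, 0, -0.01],
    [0, 0, -0.009],
    [0, 0, 0],
    [-0.005, 0.0003, 0],
    [-0.005, 0.0003, 0],
  ],
  yaw=[0, 0, 0, 0, 0, 0],
)

```text
time: 4.2
ee_pos: [0.5795, -0.1846, 0.2609]
tcp_rot: [180.0, -0.0, -4.1]
wrist_force: [0.1, -1.0, 0.3]
opening: 0.0
grasp_force: 0.0
```

Call:
move_arm(
  jaw=[1, 1, 1, 1, 1, 1, 1, 1],
  delta_pos=[
    [-0.003, 0.0002, 0],
    [-0.003, 0.0002, 0],
    [-0.003, 0.0002, 0],
    [-0.003, 0.0002, 0],
    [-0.003, 0.0002, 0],
    [-0.003, 0.0002, 0],
    [-0.003, 0.0002, 0],
    [-0.003, 0.0002, 0],
  ],
  yaw=[0, 0, 0, 0, 0, 0, 0, 0],
)

```text
time: 4.87
ee_pos: [0.5558, -0.1832, 0.2612]
tcp_rot: [180.0, -0.1, -4.1]
wrist_force: [3.0, -1.4, 2.6]
opening: 0.0005
grasp_force: 2.1
```

Call:
move_arm(
  jaw=[1, 1, 1, 1, 1, 1, 1, 1, 1, 1],
  delta_pos=[
    [-0.0036, 0.00025, 0],
    [-0.0036, 0.00025, 0],
    [-0.0036, 0.00025, 0],
    [-0.0036, 0.00025, 0],
    [-0.0036, 0.00025, 0],
    [-0.0036, 0.00025, 0],
    [-0.0036, 0.00025, 0],
    [-0.0036, 0.00025, 0],
    [-0.0036, 0.00025, 0],
    [-0.0036, 0.00025, 0],
  ],
  yaw=[0, 0, 0, 0, 0, 0, 0, 0, 0, 0],
)

```text
time: 5.7
ee_pos: [0.5194, -0.1806, 0.2605]
tcp_rot: [180.0, 0.0, -4.1]
wrist_force: [3.0, -3.9, 0.6]
opening: 0.0
grasp_force: 1.6
```

Call:
move_arm(
  jaw=[1, 1, 1, 1, 1],
  delta_pos=[
    [-0.002, 0.0001, 0],
    [-0.002, 0.0001, 0],
    [-0.002, 0.0001, 0],
    [-0.002, 0.0001, 0],
    [-0.001, 0, 0],
  ],
  yaw=[0, 0, 0, 0, 0],
)

```text
time: 6.12
ee_pos: [0.5106, -0.1801, 0.2606]
tcp_rot: [-180.0, 0.0, -4.1]
wrist_force: [3.9, -2.0, 1.3]
opening: -0.0001
grasp_force: 1.7
```

Call:
move_arm(
  jaw=[1, 1, 1, 1],
  delta_pos=[
    [-0.001, 0.0001, 0],
    [-0.001, 0.0001, 0],
    [-0.001, 0, 0],
    [-0.001, 0, 0],
  ],
  yaw=[0, 0, 0, 0],
)

```text
time: 6.45
ee_pos: [0.5069, -0.1799, 0.2606]
tcp_rot: [-180.0, -0.0, -4.1]
wrist_force: [10.4, -1.0, -2.6]
opening: 0.0001
grasp_force: 5.4
```

Call:
move_arm(
  jaw=[1, 1, 1, 1],
  delta_pos=[
    [-0.0005, 0, 0],
    [-0.0005, 0, 0],
    [0, 0, 0],
    [0, 0, 0],
  ],
  yaw=[0, 0, 0, 0],
)

```text
time: 6.78
ee_pos: [0.5066, -0.1799, 0.2607]
tcp_rot: [-180.0, -0.1, -4.1]
wrist_force: [9.3, -1.6, -3.6]
opening: -0.0001
grasp_force: 5.1
```

Run:
```python
from h import *
a=camera('side')[180:330,230:430,::-1]; cv2.imwrite('pics/s3.png',cv2.resize(a,None,fx=4,fy=4,interpolation=cv2.INTER_CUBIC))
```

```text
(no output)
```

View pics/s3.png

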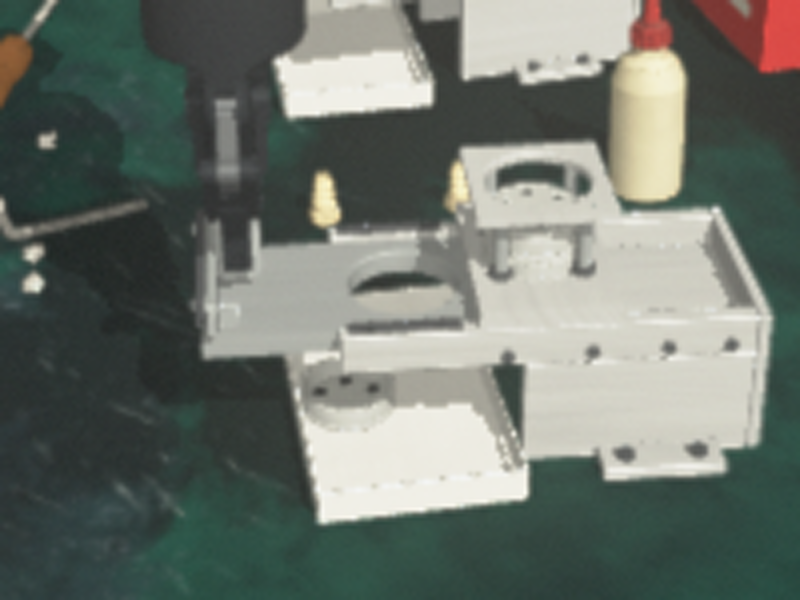

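The slide is out. The hole at (405,280) is over the tray, and the cap lies flat in the tray at (350,390). Next I back off, lift over the lip, and come down in front of it.

Call:
move_arm(
  jaw=[1, 1, 1, 1, 1, 1, 1, 1, 1, 1],
  delta_pos=[
    [0.005, 0, 0],
    [0.006, -0.001, 0],
    [0, 0, 0],
    [0, 0, 0.02],
    [0, 0, 0.02],
    [0, 0, 0.01],
    [0, 0, 0],
    [-0.024, 0.0015, 0],
    [-0.024, 0.0015, 0],
    [-0.026, 0.002, 0],
  ],
  yaw=[0, 0, 0, 0, 0, 0, 0, 0, 0, 0],
)

```text
time: 7.67
ee_pos: [0.442, -0.1758, 0.309]
tcp_rot: [-180.0, 0.1, -4.1]
wrist_force: [0.4, -0.2, -0.4]
opening: -0.0
grasp_force: 0.0
```

Call:
move_arm(
  jaw=[1, 1, 1, 1, 1],
  delta_pos=[
    [0, 0, 0],
    [0, 0, -0.02],
    [0, 0, -0.02],
    [0, 0, -0.014],
    [0, 0, 0],
  ],
  yaw=[0, 0, 0, 0, 0],
)

```text
time: 8.08
ee_pos: [0.4419, -0.1756, 0.2529]
tcp_rot: [-179.9, 0.3, -4.1]
wrist_force: [-0.0, 0.2, -1.1]
opening: -0.0
grasp_force: 0.0
```

Call:
move_arm(
  jaw=[1, 1, 1, 1, 1, 1, 1, 1, 1, 1],
  delta_pos=[
    [0.006, -0.0004, 0],
    [0.006, -0.0004, 0],
    [0.006, -0.0004, 0],
    [0.006, -0.0004, 0],
    [0.004, -0.0003, 0],
    [0.004, -0.0003, 0],
    [0.004, -0.0003, 0],
    [0.004, -0.0003, 0],
    [0.004, -0.0003, 0],
    [0.004, -0.0003, 0],
  ],
  yaw=[0, 0, 0, 0, 0, 0, 0, 0, 0, 0],
)

```text
time: 8.92
ee_pos: [0.491, -0.1793, 0.2567]
tcp_rot: [-180.0, 0.0, -4.1]
wrist_force: [-3.1, 1.8, 2.5]
opening: 0.0001
grasp_force: 1.5
```

Call:
move_arm(
  jaw=[1, 1, 1, 1, 1, 1, 1, 1, 1, 1],
  delta_pos=[
    [0.004, -0.0003, 0],
    [0.004, -0.0003, 0],
    [0.004, -0.0003, 0],
    [0.004, -0.0003, 0],
    [0.004, -0.0003, 0],
    [0.004, -0.0003, 0],
    [0.004, -0.0003, 0],
    [0.004, -0.0003, 0],
    [0.004, -0.0003, 0],
    [0.004, -0.0003, 0],
  ],
  yaw=[0, 0, 0, 0, 0, 0, 0, 0, 0, 0],
)

```text
time: 9.75
ee_pos: [0.5312, -0.1824, 0.2566]
tcp_rot: [-180.0, 0.0, -4.1]
wrist_force: [-3.1, 2.9, 0.4]
opening: 0.0002
grasp_force: 1.7
```

Call:
move_arm(
  jaw=[1, 1, 1, 1, 1, 1],
  delta_pos=[
    [0.0015, -0.0001, 0],
    [0.0015, -0.0001, 0],
    [0.0015, -0.0001, 0],
    [0.0015, -0.0001, 0],
    [0.0015, -0.0001, 0],
    [0.0015, -0.0001, 0],
  ],
  yaw=[0, 0, 0, 0, 0, 0],
)

```text
time: 10.25
ee_pos: [0.5399, -0.183, 0.2567]
tcp_rot: [180.0, -0.0, -4.1]
wrist_force: [-2.0, 1.9, -1.0]
opening: 0.0001
grasp_force: 1.1
```

Call:
move_arm(
  jaw=[1, 1, 1, 1],
  delta_pos=[
    [0.001, 0, 0],
    [0.001, 0, 0],
    [0.001, 0, 0],
    [0, 0, 0],
  ],
  yaw=[0, 0, 0, 0],
)

```text
time: 10.58
ee_pos: [0.5417, -0.183, 0.2566]
tcp_rot: [180.0, 0.2, -4.1]
wrist_force: [-12.0, 1.4, 4.9]
opening: 0.0003
grasp_force: 6.3
```

Call:
move_arm(
  jaw=[1, 1, 1],
  delta_pos=[
    [0.001, 0, 0],
    [0.001, 0, 0],
    [0, 0, 0],
  ],
  yaw=[0, 0, 0],
)

```text
time: 10.83
ee_pos: [0.5424, -0.183, 0.2566]
tcp_rot: [180.0, 0.4, -4.1]
wrist_force: [-22.6, 1.3, 10.7]
opening: -0.0003
grasp_force: 11.7
```

Call:
move_arm(
  jaw=[1, 1, 1, 1, 1, 1, 1, 1, 1, 1],
  delta_pos=[
    [-0.005, 0.0003, 0],
    [-0.02, 0.001, 0],
    [-0.03, 0.002, 0],
    [-0.03, 0, 0.01],
    [-0.02, 0, 0.03],
    [0, 0, 0.03],
    [0, 0, 0.03],
    [0, -0.03, 0.02],
    [0, -0.04, 0],
    [0, -0.04, 0],
  ],
  yaw=[0, 0, 0, 0, 0, 0, 0, 0, 0, 0],
)

```text
time: 11.67
ee_pos: [0.4401, -0.2908, 0.3794]
tcp_rot: [179.8, -0.3, -4.0]
wrist_force: [0.7, 1.3, 0.1]
opening: -0.0
grasp_force: 0.0
```

Call:
move_arm(
  jaw=[1, 1, 1, 1, 1, 1, 1],
  delta_pos=[
    [-0.03, -0.03, 0],
    [-0.03, -0.03, 0],
    [-0.03, -0.03, 0],
    [0, 0, 0],
    [0, 0, 0],
    [0, 0, 0],
    [0, 0, 0],
  ],
  yaw=[0, 0, 0, 0, 0, 0, 0],
)

```text
time: 12.25
ee_pos: [0.3521, -0.3776, 0.3769]
tcp_rot: [180.0, -0.0, -4.0]
wrist_force: [0.5, 0.0, -0.1]
opening: -0.0001
grasp_force: 0.0
```

Run:
```python
from h import *
r=lambda a:cv2.resize(a[:,:,::-1],None,fx=4,fy=4,interpolation=cv2.INTER_CUBIC)
cv2.imwrite('pics/s4.png',r(camera('side')[180:330,230:430])); cv2.imwrite('pics/t4.png',r(camera('top')[120:270,280:480]))
```

```text
(no output)
```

View pics/s4.png

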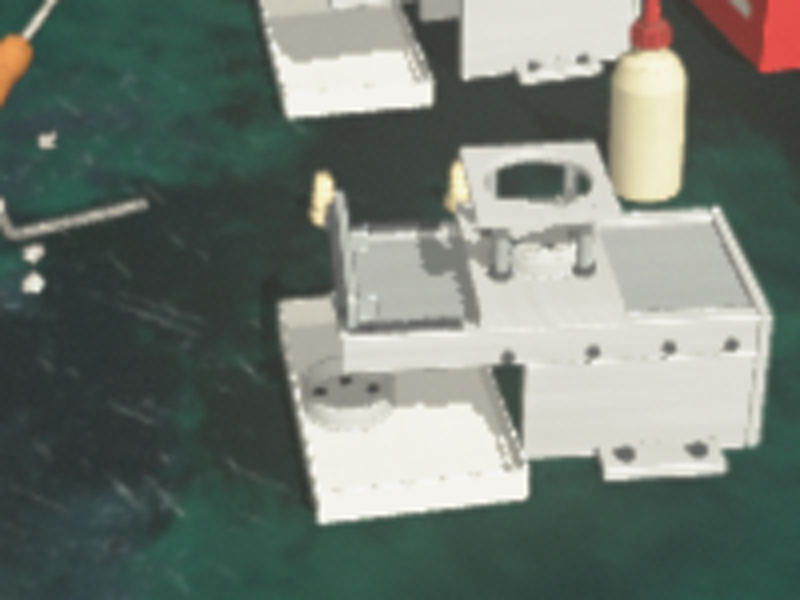

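View pics/t4.png

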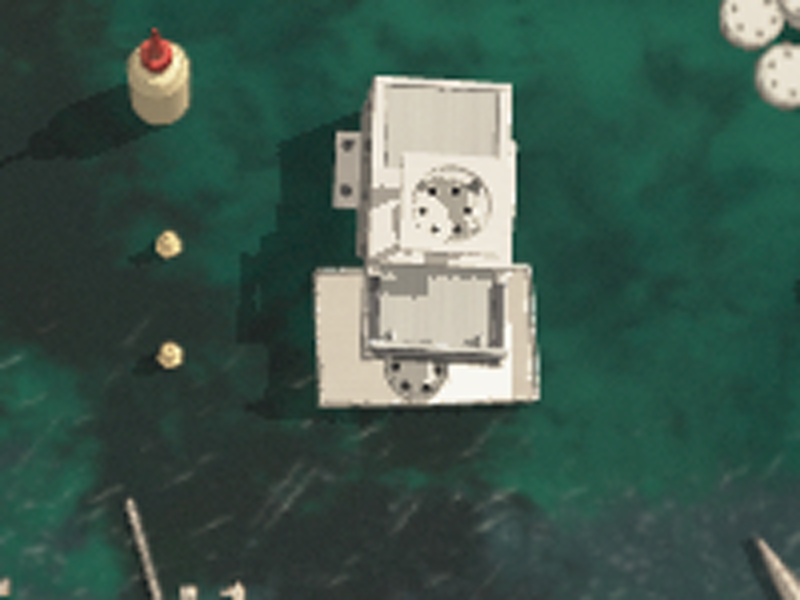

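The slide is home: its lip at (338,240) in the side crop is where it started. The stack is one cap lower and centred at (450,205) in the top crop. The dropped cap lies flat in the tray, and nothing else has moved.

```bash
python3 -c "
from workcell import bot
print(bot.job_done())"
```

```text
the job is handed in; nothing more can be done
None
```

I dispensed one valve cap into the tray, pushed the slide fully home with the next cap loaded, and handed the job in at about 12 s; the hand-in call returned no verdict.

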